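Advance a stock bin's count wheel by clicks

ROBOT

A 7-joint arm with a two-finger parallel gripper is mounted at the origin on the work surface. World frame = base frame: x ahead of the robot, y to its left, z up, the work surface at z = 0. Lengths are in m, angles in rad, forces in N, time in s.
With the tool pointing down it reaches from about 0.4 to 0.85 m from the base axis. Payload 4.4 kg.
Tool frame: the origin (TCP) lies between the finger pads; the fingertips stand 8 mm ahead of it and the grasp point (between the pads) lies 11 mm behind it; y points along the fingers, x is the direction in which the jaws open and shut, and the axes are right-handed (so a half turn about y gives the same grasp; the last joint's range is limited). The gripper opens to 94 mm and grips with 3 to 60 N. Pads are 16 mm wide; open, the fingers measure 119 mm over their backs; the gripper's body (75 mm by 177 mm) begins 78 mm behind the grasp point.
Start: joints at [1.115, 0.628, 0.038, 1.517, -0.027, 0.996, -0.02], TCP at [0.247, -0.601, 0.213] pointing down, gripper open.
Joint ranges: [-3.06, 3.06], [-0.37, 2.12], [-1.25, 1.32], [0.18, 2.47], [-1.1, 4.24], [0.23, 1.98], [-2.94, 2.94]. Speed limits (rad/s): [2.57, 2.57, 3.14, 3.14, 3.14, 3.14, 3.14].

INTERFACE

Orientations are given as a unit quaternion [w, x, y, z].
In Python, from plant import env gives the robot as it stands. The module is installed in compiled form; this text tells all that it offers.
- The arm moves only by the tool carry_out, never from a script. Its argument "plan" is a list of rows, each a list of 7 numbers: the opening in per cent of the stroke, from 0 (shut) to 100 (fully open), then the shift along the tool's x, y, z in m, then the turn, a rotation vector about the tool's x, y, z in rad. In form: [[fingers, dx, dy, dz, ax, ay, az], ...]. A call has 1 to 20 rows; each row is the pose to reach, as a shift and turn from the pose commanded when the call began, along the tool's axes at that moment; what a row does not reach only later rows make up. A row lasts 1/10 s, in which the tool goes at most 50 mm and 8.59 degrees, less where a joint would pass 70% of its speed; a pose out of reach is approached as far as the arm can. A call with a gripper value outside its range is refused whole. The fingers move at their own pace and stop on an object; the grip force is fixed at half the most. Time passes only in rows, so rows that repeat a pose let the fingers close. It gives the time, the measured TCP pose, the force and the opening at its end, in the units of the state.
- env.state(): the state, without advancing time (a new reading comes with each control period).
- env.snapshot(name): name is "scene" or "top" or "wrist"; returns a dict with "pixels" (384x512x3 uint8, red, green, blue), "fx", "fy", "cx", "cy" (pixels), "R" (3x3) and "t" (3): a world point X has camera coordinates R X + t; the wrist camera has in their place "mount" (4x4, takes a point from camera to tool coordinates, whose origin is the TCP and whose axes are the tool frame's). Camera axes: x right, y down, z forward; pixel columns grow to the right and rows downward; lengths in m; the calibration is good to about 2 mm. A picture is of the moment at which its call begins: read the wrist's pose just before it. There is no depth.
- env.finish_job(): hands the job in, once; it reports no verdict.
Trained networks look in the newest picture that a camera, given by its name, has taken for a name from the list of things; names that differ only in an ending like _2 or _b are one class to them, and where a whole thing is asked for, a point or a joint stands for the part that bears it (a point fixed in the world has none). Each returns a list of dicts, best first, with "score" (0 to 1); they miss things now and then, are a little off and sometimes report something else, mostly with a low value. They report only what shows in the picture. A call takes as long as a camera call.
- env.outline_of(query, camera): "region" (384x512 bool, what is visible of it).
- env.tip_of(query, camera): "centre" ([x, y, z] in m, in world coordinates, good to about 4 mm: a listed point, or the origin of a listed thing).
The state is a dict: "t": time; "qpos": joint angles; "qd": joint speeds; "effort": joint torques, N m; "eef_pos": TCP position; "tool_rot": TCP orientation; "wrist_force": force on the tool from outside, world axes, zero at the start; "torque": the same for the moment, N m; "finger_gap": finger opening in m.
Only numpy, scipy, OpenCV 4.12 (cv2) and the standard library are available. Lean on these libraries where they do the work, as an engineer would, in place of code of your own. Each camera call takes 0.05 s, during which the arm holds its last target.

TASK

Two stock bins stand on the bench, each with a six-lobed count wheel in front of it. At the wider bin, flick the wheel's lobes with a fingertip to advance it anticlockwise (seen from above) one click at a time, letting it settle on each click, until its ridged lobe points at the fixed pointer in front of the bin; never run past the pointer. Push gently without gripping the wheel, do not touch the other wheel, and leave the loose things on the bench where they are.

Things in the scene. Friction and masses are not known exactly. Their poses are not given: they have to be found in the camera images.
- station_wide: station of the WIDER bin, fixed to the bench: grey hopper bin with the count wheel in front. Origin on the bench top under the wheel's vertical axis; at yaw 0 its +x runs from wheel to bin, away from the robot. Steel foot plate, top at 12 mm, x = -55 to 225 mm, 110 mm wide; bin on it from x = 72 to 218 mm, 150 mm wide, front lip 51 mm and rear 97 mm above the bench
- wheel_wide (a joint): turn of the wider bin's wheel about the vertical axis through the station's origin, rad: 0 when the ridged lobe points at the fixed pointer (station's +x), growing anticlockwise from above. Detents at every multiple of 1.047 (60 deg, one click); past half-way it snaps to the next, let go earlier it springs back; about 2 N at a lobe. Starts 2 to 4 clicks short of 0
- hub_wide (a point): centre of the wheel's hub top, on the axis, 62 mm above the bench. White disc of radius 36 mm, top at 56 mm, with six upright round lobes 12 mm across, centres 44 mm from the axis every 60 deg (one is the ridged lobe), 40 to 58 mm above the bench. Gaps between lobes: 32 mm wide, open from above and outside; below them a fixed block, 38 mm high, stands at the station's +y
- ridge_wide (a point): top of the ridged lobe of the wider bin's wheel, 44 mm from the axis, 66 mm above the bench, 8 mm higher than the other lobes; a dark rib runs to it from the hub; it turns with the wheel
- pointer_wide (a point): tip of the fixed steel pointer of the wider bin's wheel, between wheel and bin, 55 mm from the wheel's axis along the station's +x, 49 mm above the bench; pointer and post reach 52 mm high
- station_narrow: station of the NARROWER bin, fixed to the bench, otherwise the same. Origin on the bench top under the wheel's vertical axis; at yaw 0 its +x runs from wheel to bin, away from the robot. Steel foot plate, top at 12 mm, x = -55 to 225 mm, 110 mm wide; bin on it from x = 72 to 218 mm, 85 mm wide, front lip 51 mm and rear 97 mm above the bench
- wheel_narrow (a joint): turn of the narrower bin's wheel about the vertical axis through the station's origin, rad: 0 when the ridged lobe points at the fixed pointer (station's +x), growing anticlockwise from above. Detents at every multiple of 1.047 (60 deg, one click); past half-way it snaps to the next, let go earlier it springs back; leave it alone
- hub_narrow (a point): the same point on the other, identical wheel, which is not to be touched
- jar: small closed jar, 44 mm wide, 58 mm tall, loose, to be left alone
- tape: tape core, 56 mm wide, 24 mm tall, flat on the bench, loose, to be left alone
- carton: carton 75 x 55 x 50 mm, loose, to be left alone
- screwdriver: screwdriver lying down, loose, to be left alone
- wrench: wrench lying down, loose, to be left alone
- mug: white mug 76 mm wide, 85 mm tall, loose, to be left alone
- block: aluminium block 50 x 35 x 30 mm, loose, to be left alone

How it is judged:
By the outcome, as a careful person would: the job done as asked, in the order asked, and still so for the second after the job is handed in, with the robot touching nothing.
It also fails if it takes over 72 s, if anything falls off the work surface, if the arm or the gripper's body presses on something with over 40 N, if the wrist force passes 120 N, or if a joint passes its speed limit or range.

## Working session

There is one attempt and no reset: what is moved stays moved. The work goes in short steps, Python scripts to look and compute and a tool call to move; the robot and the scene stay as the last step left them, time stands still between calls to the robot, and variables do not carry over. Pictures are saved under pics/ and viewed, and the job is handed in when it is done.

Besides the shell and the picture viewer there is one more tool, called after "Request:" in YAML: its name, and indented under it one key for each argument. carry_out: Moves the arm, as the interface text tells. Its arguments: {"type":"object","properties":{"plan":{"type":"array","items":{"type":"array","items":{"type":"number"}}}},"required":["plan"]}

```bash
mkdir -p pics; cat > h.py <<'E'
from plant import env
import cv2, numpy as np
def snap(c,n):
    s=env.snapshot(c); cv2.imwrite(f"pics/{n}.png",cv2.cvtColor(s["pixels"],cv2.COLOR_RGB2BGR)); return s
def tips(qs,c):
    for q in qs:
        for d in env.tip_of(q,c)[:2]: print(c,q,round(d["score"],2),np.round(d["centre"],4))
E
python3 - <<'E'
from h import *
s=env.state(); print({k:np.round(v,3) for k,v in s.items()})
for c in("scene","top"):
    snap(c,c+"0"); tips(["station_wide","hub_wide","ridge_wide","pointer_wide","hub_narrow","pointer_narrow"],c)
E
```

```text
{'t': np.float64(0.0), 'qpos': array([ 1.115,  0.629,  0.038,  1.518, -0.027,  0.996, -0.02 ]), 'qd': array([ 0.001,  0.001,  0.001, -0.   ,  0.001, -0.001,  0.002]), 'effort': array([-0.0000e+00, -5.4973e+01,  1.1430e+00, -1.8664e+01, -5.2000e-02,
        2.4000e-02,  0.0000e+00]), 'eef_pos': array([ 0.247, -0.601,  0.213]), 'tool_rot': array([ 0.588, -0.587,  0.394, -0.393]), 'wrist_force': array([ 0.157, -0.618, -0.283]), 'torque': array([-0.021,  0.001, -0.011]), 'finger_gap': np.float64(0.094)}
scene station_wide 0.96 [ 0.5977 -0.2253 -0.0045]
scene hub_wide 0.78 [ 0.6012 -0.2269  0.0681]
scene ridge_wide 0.8 [ 0.5705 -0.2616  0.0686]
scene ridge_wide 0.64 [ 0.3738  0.2595 -0.004 ]
scene pointer_wide 0.89 [ 0.655  -0.2339  0.0483]
scene hub_narrow 0.83 [0.5871 0.2384 0.0628]Traceback (most recent call last):
  File "<stdin>", line 4, in <module>
  File "h.py", line 7, in tips
    for d in env.tip_of(q,c)[:2]: print(c,q,round(d["score"],2),np.round(d["centre"],4))
             ~~~~~~~~~~^^^^^
ValueError: it knows: block, carton, hub_narrow, hub_wide, jar, mug, pointer_wide, ridge_wide, screwdriver, station_narrow, station_wide, tape, wrench
```

```bash
python3 - <<'E'
from h import *
snap("top","top1"); tips(["station_wide","hub_wide","ridge_wide","pointer_wide","hub_narrow","station_narrow","jar","tape","carton","screwdriver","wrench","mug","block"],"top")
E
```

```text
top station_wide 0.94 [ 0.6006 -0.2233  0.0032]
top station_wide 0.65 [ 0.572  -0.2618  0.0706]
top hub_wide 0.95 [ 0.5988 -0.2287  0.0589]
top hub_wide 0.61 [ 0.4797 -0.4597  0.0018]
top ridge_wide 0.74 [ 0.5732 -0.2584  0.0708]
top pointer_wide 0.76 [ 0.6504 -0.2358  0.0501]
top hub_narrow 0.84 [0.5901 0.243  0.0613]
top station_narrow 0.93 [0.5851 0.238  0.0022]
top station_narrow 0.55 [ 0.5996 -0.2249  0.0042]
top jar 0.69 [ 4.746e-01 -3.000e-04  1.900e-03]
top tape 0.67 [0.5858 0.2418 0.0596]
top tape 0.59 [ 6.839e-01 -1.800e-03  2.000e-04]
top carton 0.6 [ 4.492e-01  4.175e-01 -1.000e-04]
top screwdriver 0.93 [0.3684 0.2576 0.0009]
top wrench 0.76 [ 0.4833 -0.4562  0.002 ]
top wrench 0.39 [0.4476 0.4147 0.0015]
top mug 0.6 [ 0.607   0.4349 -0.0048]
top block 0.68 [ 0.3642 -0.2849 -0.0008]
```

View pics/scene0.png

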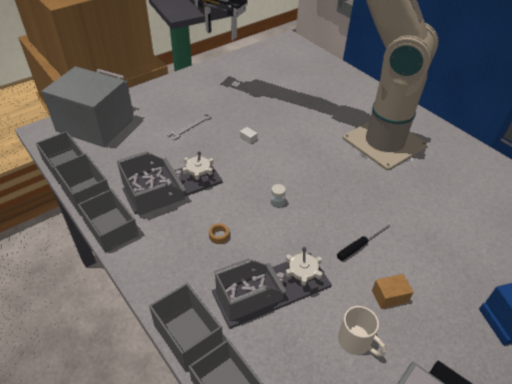

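View pics/top1.png

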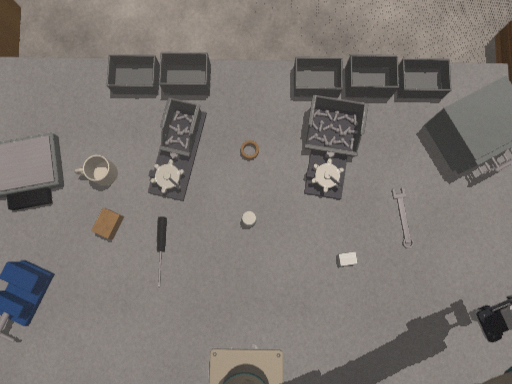

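```bash
python3 - <<'E'
from h import *
s=snap("top","top2"); p=s["pixels"][85:210,270:400]
cv2.imwrite("pics/top2c.png",cv2.cvtColor(cv2.resize(p,None,fx=4.6,fy=4.6,interpolation=cv2.INTER_CUBIC),cv2.COLOR_RGB2BGR))
def px(X):
    c=s["R"]@np.array(X)+s["t"]; return (s["fx"]*c[0]/c[2]+s["cx"],s["fy"]*c[1]/c[2]+s["cy"])
print(px([.6,-.226,.06]),s["R"].round(3),s["t"].round(3),s["fx"])
ms=env.outline_of("station_wide","top")[0]["region"].astype(np.uint8)
c=max(cv2.findContours(ms,0,1)[0],key=cv2.contourArea); print(cv2.minAreaRect(c))
for c in ("scene","top"):
  for i in range(3):
    env.snapshot(c); tips(["hub_wide","ridge_wide","pointer_wide"],c)
E
```

```text
(np.float64(327.7255953196168), np.float64(174.02595792654867)) [[ 0.016 -1.    -0.005]
 [-0.986 -0.015 -0.164]
 [ 0.164  0.008 -0.986]] [-0.033  0.567  1.335] 475.80753237540205
((331.6600036621094, 147.1199951171875), (57.86944580078125, 101.0702896118164), 10.30484676361084)
scene hub_wide 0.55 [0.6833 0.0021 0.0046]
scene hub_wide 0.38 [ 0.5976 -0.2262 -0.0017]
scene ridge_wide 0.88 [ 0.5709 -0.2629  0.0632]
scene ridge_wide 0.6 [0.4654 0.0013 0.0032]
scene pointer_wide 0.71 [ 0.6546 -0.2371  0.0464]
scene hub_wide 0.85 [ 0.5981 -0.2252  0.0625]
scene pointer_wide 0.68 [ 0.6507 -0.2349  0.0473]
scene pointer_wide 0.59 [ 6.089e-01  4.364e-01 -6.000e-04]
scene hub_wide 0.67 [ 0.5986 -0.2274  0.0626]
scene hub_wide 0.53 [0.4699 0.0034 0.0016]
scene ridge_wide 0.57 [ 0.5685 -0.2619  0.0679]
scene pointer_wide 0.92 [ 0.6513 -0.2353  0.0519]
top hub_wide 0.71 [ 0.5981 -0.227   0.0593]
top ridge_wide 0.64 [ 0.5708 -0.2591  0.0678]
top pointer_wide 0.7 [ 0.6476 -0.233   0.0514]
top hub_wide 0.73 [ 0.5975 -0.227   0.0608]
top hub_wide 0.27 [0.3718 0.2544 0.0009]
top ridge_wide 0.58 [ 0.5681 -0.2601  0.0677]
top pointer_wide 0.75 [ 0.6458 -0.239   0.047 ]
top hub_wide 0.65 [ 0.5972 -0.2255  0.0622]
top hub_wide 0.17 [ 0.4808 -0.456   0.0038]
top ridge_wide 0.65 [ 0.5697 -0.262   0.0704]
top pointer_wide 0.69 [ 0.6478 -0.2352  0.0503]
```

View pics/top2c.png

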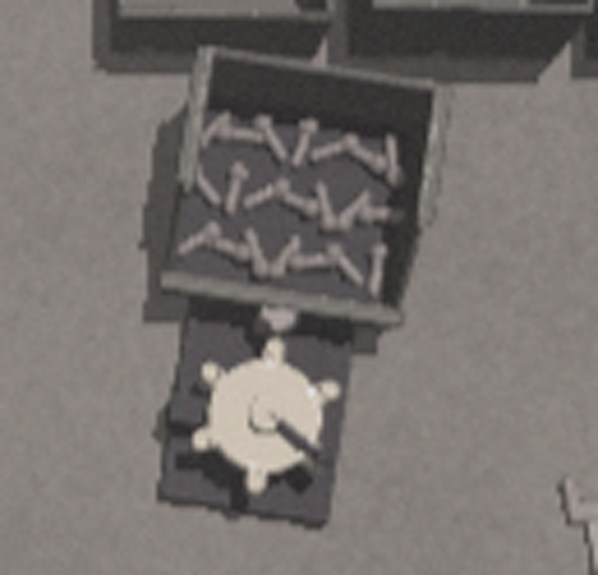

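```bash
cat >> h.py <<'E'
from scipy.spatial.transform import Rotation as Rn
def pose():
    s=env.state(); q=s["tool_rot"]; return np.array(s["eef_pos"]),Rn.from_quat([q[1],q[2],q[3],q[0]])
E
python3 - <<'E'
from h import *
p,R=pose(); print(p,R.as_matrix().round(3))
s=snap("wrist","w0"); print(s["mount"].round(3),s["fx"])
E
```

```text
[ 0.24702835 -0.60125064  0.21346966] [[ 0.38   0.     0.925]
 [-0.925  0.     0.38 ]
 [ 0.    -1.     0.   ]]
[[ 1.     0.001  0.     0.   ]
 [-0.    -0.257  0.966 -0.172]
 [ 0.001 -0.966 -0.257  0.075]
 [ 0.     0.     0.     1.   ]] 274.72347053948357
```

View pics/w0.png

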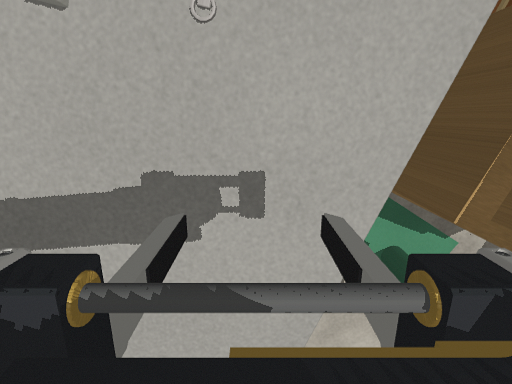

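```bash
cat >> h.py <<'E'
HUB=np.array([.598,-.2265]); YAW=-10.
def target(ang,r,z,hub=None,xa=None):
    """station angle deg -> pose, tool x inward, y down"""
    hub=HUB if hub is None else hub
    w=np.radians(ang+YAW); u=np.array([np.cos(w),np.sin(w)])
    x=np.array([-u[0],-u[1],0]) ; y=np.array([0,0,-1.]); zt=np.cross(x,y)
    return np.array([*(hub+r*u),z]),Rn.from_matrix(np.c_[x,y,zt])
def rel(targets):
    p,R=pose()
    for P,Q in targets:
        print([0]+[round(float(v),4) for v in R.inv().apply(P-p)]+[round(float(v),3) for v in (R.inv()*Q).as_rotvec()])
E
python3 - <<'E'
from h import *
rel([target(150,.055,.16)])
E
```

```text
[0, -0.262, 0.0535, 0.4415, -0.0, -0.483, 0.0]
```

Request:
carry_out:
  plan:
    - [0,-0.06,0,0.1,0,-0.1,0]
    - [0,-0.13,0,0.22,0,-0.25,0]
    - [0,-0.2,0,0.34,0,-0.4,0]
    - [0,-0.262,0,0.441,0,-0.483,0]
    - [0,-0.262,0,0.441,0,-0.483,0]
    - [0,-0.262,0,0.441,0,-0.483,0]
    - [0,-0.262,0.02,0.441,0,-0.483,0]
    - [0,-0.262,0.05,0.441,0,-0.483,0]
    - [0,-0.262,0.053,0.441,0,-0.483,0]
    - [0,-0.262,0.053,0.441,0,-0.483,0]
    - [0,-0.262,0.053,0.441,0,-0.483,0]
    - [0,-0.262,0.053,0.441,0,-0.483,0]
    - [0,-0.262,0.053,0.441,0,-0.483,0]
    - [0,-0.262,0.053,0.441,0,-0.483,0]
    - [0,-0.262,0.053,0.441,0,-0.483,0]
    - [0,-0.262,0.053,0.441,0,-0.483,0]

```text
t: 3.95
eef_pos: [0.5549, -0.1929, 0.1609]
tool_rot: [-0.664, 0.664, -0.242, 0.243]
wrist_force: [0.2, 0.1, -0.4]
finger_gap: 0.0005
```

```bash
python3 - <<'E'
from h import *
p,R=pose(); print(p,R.as_matrix().round(3),env.state()["wrist_force"])
s=snap("wrist","w1"); tips(["hub_wide","ridge_wide","pointer_wide"],"wrist")
snap("scene","s1")
E
```

```text
[ 0.55485678 -0.19289917  0.16094784] [[ 0.765  0.     0.645]
 [-0.645 -0.001  0.765]
 [ 0.001 -1.    -0.   ]] [ 0.19604228  0.10702884 -0.43625718]
wrist hub_wide 0.62 [ 0.5994 -0.2317  0.0631]
wrist ridge_wide 0.65 [ 0.5689 -0.2531  0.0679]
wrist pointer_wide 0.78 [ 0.6529 -0.2308  0.0485]
```

View pics/w1.png

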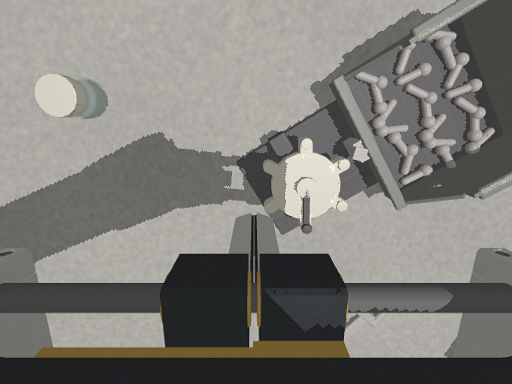

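View pics/s1.png

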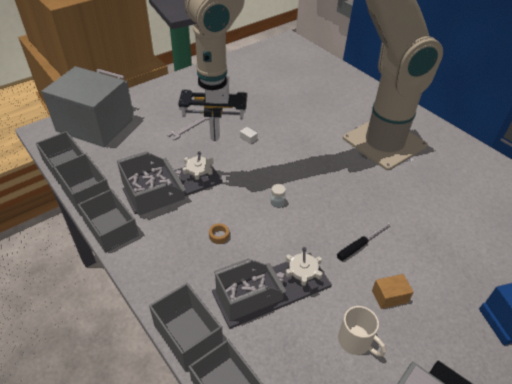

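```bash
cat >> h.py <<'E'
def wproj(s,p,R):
    M=s["mount"]
    def f(X):
        t=R.inv().apply(np.atleast_2d(X)-p); c=(t-M[:3,3])@M[:3,:3]
        return np.c_[s["fx"]*c[:,0]/c[:,2]+s["cx"],s["fy"]*c[:,1]/c[:,2]+s["cy"]]
    return f
def overlay(s,f,hub,yaw,name,crop,k=4,wh=0):
    im=cv2.resize(cv2.cvtColor(s["pixels"],cv2.COLOR_RGB2BGR),None,fx=k,fy=k,interpolation=cv2.INTER_CUBIC)
    a=np.radians(np.arange(0,360,3))
    def poly(r,z,c,ctr=hub):
        P=f(np.c_[ctr[0]+r*np.cos(a),ctr[1]+r*np.sin(a),np.full(len(a),z)])*k+k/2-.5
        cv2.polylines(im,[P.round().astype(np.int32)],True,c,1)
    poly(.036,.056,(0,0,255))
    for i in range(6):
        w=np.radians(yaw+60*i+wh); poly(.006,.058,(0,255,0),hub+.044*np.array([np.cos(w),np.sin(w)]))
    w=np.radians(yaw); poly(.002,.049,(255,0,255),hub+.055*np.array([np.cos(w),np.sin(w)]))
    x0,y0,x1,y1=crop; cv2.imwrite(f"pics/{name}.png",im[y0*k:y1*k,x0*k:x1*k])
E
python3 - <<'E'
from h import *
p,R=pose(); s=env.snapshot("wrist")
f=wproj(s,p,R)
overlay(s,f,HUB,YAW,"ov1",(230,110,390,250))
print(f([[*HUB,.062]]))
t=env.snapshot("top")
g=lambda X:(lambda c:np.c_[t["fx"]*c[:,0]/c[:,2]+t["cx"],t["fy"]*c[:,1]/c[:,2]+t["cy"]])(np.atleast_2d(X)@t["R"].T+t["t"])
t["pixels"]=cv2.cvtColor(cv2.imread("pics/top2.png"),cv2.COLOR_BGR2RGB)
overlay(t,g,HUB,YAW,"ov2",(290,130,370,210),k=7)
E
```

```text
[[307.11995322 190.37084673]]
```

View pics/ov1.png

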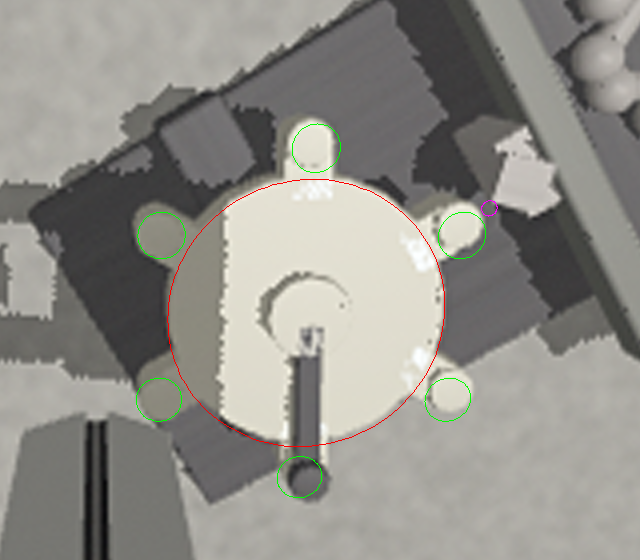

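View pics/ov2.png

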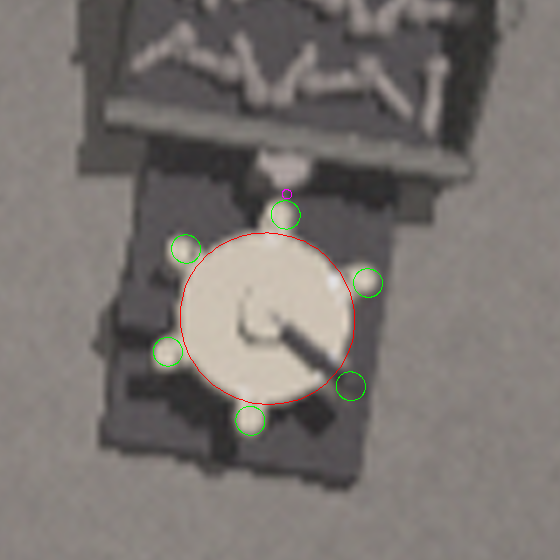

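```bash
sed -i 's/^HUB=.*/HUB=np.array([.5985,-.2265]); YAW=-8.5/' h.py; python3 - <<'E'
from h import *
rel([target(150,.053,.055)])
E
```

```text
[0, 0.0026, 0.1055, -0.0006, -0.0, -0.026, 0.0]
```

Request:
carry_out:
  plan:
    - [0,0.0026,0.04,-0.0006,0,-0.026,0]
    - [0,0.0026,0.06,-0.0006,0,-0.026,0]
    - [0,0.0026,0.075,-0.0006,0,-0.026,0]
    - [0,0.0026,0.085,-0.0006,0,-0.026,0]
    - [0,0.0026,0.095,-0.0006,0,-0.026,0]
    - [0,0.0026,0.105,-0.0006,0,-0.026,0]
    - [0,0.0026,0.105,-0.0006,0,-0.026,0]
    - [0,0.0026,0.105,-0.0006,0,-0.026,0]

```text
t: 5.1
eef_pos: [0.5572, -0.1935, 0.0556]
tool_rot: [0.668, -0.668, 0.233, -0.233]
wrist_force: [0.5, -0.4, 0.6]
finger_gap: 0.0004
```

```bash
python3 - <<'E'
from h import *
p,R=pose(); print(p,env.state()["wrist_force"])
s=env.snapshot("wrist"); overlay(s,wproj(s,p,R),HUB,YAW,"ov3",(190,60,390,260),k=3)
rel([target(a,.053,.055) for a in range(150,211,4)]+[target(210,.053,.055),target(210,.053,.13)])
E
```

```text
[ 0.55720408 -0.19349408  0.05563828] [ 0.49599798 -0.36176313  0.56303425]
[0, -0.0003, 0.001, -0.0002, -0.0, -0.0, 0.001]
[0, -0.0002, 0.001, -0.0039, -0.0, -0.07, 0.001]
[0, 0.0002, 0.001, -0.0076, -0.0, -0.14, 0.001]
[0, 0.0008, 0.001, -0.0112, -0.0, -0.21, 0.001]
[0, 0.0017, 0.001, -0.0148, -0.0, -0.279, 0.001]
[0, 0.0029, 0.001, -0.0183, -0.0, -0.349, 0.001]
[0, 0.0042, 0.001, -0.0217, -0.0, -0.419, 0.001]
[0, 0.0059, 0.001, -0.0251, -0.0, -0.489, 0.001]
[0, 0.0077, 0.001, -0.0283, -0.0, -0.559, 0.001]
[0, 0.0098, 0.001, -0.0313, -0.0, -0.628, 0.001]
[0, 0.0121, 0.001, -0.0342, -0.0, -0.698, 0.001]
[0, 0.0145, 0.001, -0.037, 0.0, -0.768, 0.001]
[0, 0.0172, 0.001, -0.0396, 0.0, -0.838, 0.001]
[0, 0.02, 0.001, -0.0419, 0.0, -0.908, 0.001]
[0, 0.023, 0.001, -0.0441, 0.0, -0.977, 0.001]
[0, 0.0262, 0.001, -0.0461, 0.0, -1.047, 0.001]
[0, 0.0262, 0.001, -0.0461, 0.0, -1.047, 0.001]
[0, 0.0262, -0.074, -0.0461, 0.0, -1.047, 0.001]
```

View pics/ov3.png

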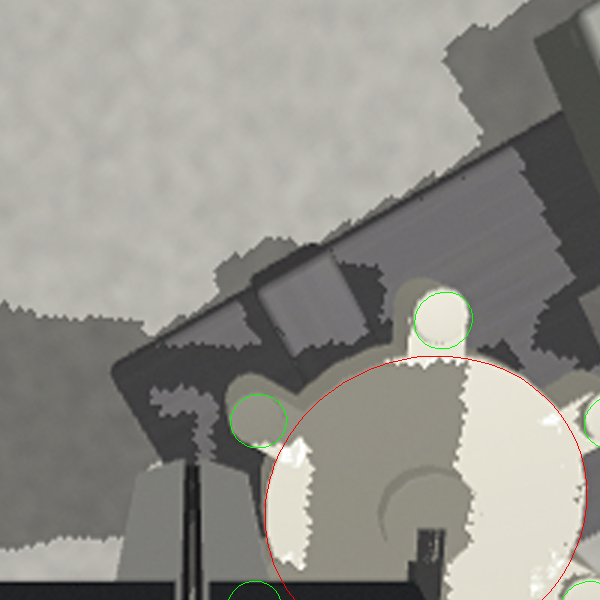

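Request:
carry_out:
  plan:
    - [0,0,0,-0.004,0,-0.07,0]
    - [0,0,0,-0.0076,0,-0.14,0]
    - [0,0.001,0,-0.011,0,-0.21,0]
    - [0,0.002,0,-0.015,0,-0.28,0]
    - [0,0.003,0,-0.018,0,-0.35,0]
    - [0,0.004,0,-0.022,0,-0.42,0]
    - [0,0.006,0,-0.025,0,-0.49,0]
    - [0,0.0077,0,-0.028,0,-0.56,0]
    - [0,0.01,0,-0.031,0,-0.63,0]
    - [0,0.012,0,-0.034,0,-0.7,0]
    - [0,0.0145,0,-0.037,0,-0.77,0]
    - [0,0.017,0,-0.0395,0,-0.84,0]
    - [0,0.02,0,-0.042,0,-0.91,0]
    - [0,0.023,0,-0.044,0,-0.98,0]
    - [0,0.026,0,-0.046,0,-1.047,0]
    - [0,0.026,0,-0.046,0,-1.047,0]
    - [0,0.026,0,-0.046,0,-1.047,0]
    - [0,0.026,0,-0.046,0,-1.047,0]

```text
t: 6.95
eef_pos: [0.5488, -0.2455, 0.0558]
tool_rot: [-0.695, 0.695, 0.132, -0.131]
wrist_force: [-0.4, 0.2, 0.6]
finger_gap: 0.0005
```

```bash
python3 - <<'E'
from h import *
p,R=pose(); print(p,target(210,.053,.055)[0],env.state()["wrist_force"])
s=env.snapshot("wrist"); overlay(s,wproj(s,p,R),HUB,YAW,"ov4",(190,60,450,260),k=3)
s=snap("scene","s2")
t=s
g=lambda X:(lambda c:np.c_[t["fx"]*c[:,0]/c[:,2]+t["cx"],t["fy"]*c[:,1]/c[:,2]+t["cy"]])(np.atleast_2d(X)@t["R"].T+t["t"])
overlay(t,g,HUB,YAW,"ov5",(150,110,250,210),k=6)
E
```

```text
[ 0.54881621 -0.24545327  0.05579872] [ 0.54918787 -0.24592457  0.055     ] [-0.43544049  0.15285812  0.63369961]
```

View pics/ov4.png

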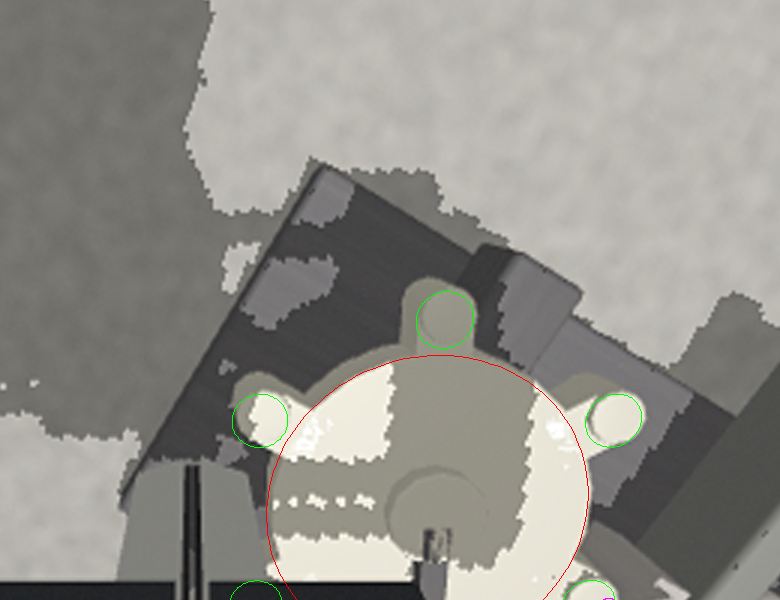

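View pics/ov5.png

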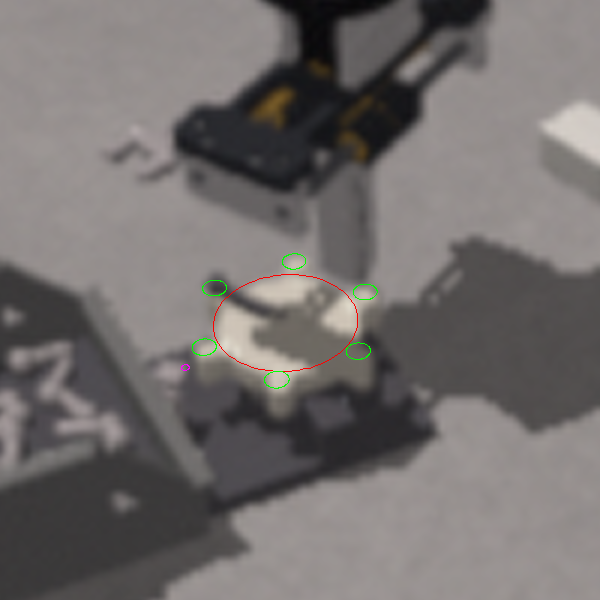

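```bash
python3 - <<'E'
from h import *
print(np.round(env.state()["qpos"],2))
rel([target(a,.053,.055) for a in (210,240,270)])
E
```

```text
[ 0.61  0.79 -0.38  1.78  0.45  0.66  0.35]
[0, 0.0002, 0.0006, -0.0006, 0.0, -0.001, 0.0]
[0, 0.0073, 0.0007, -0.0271, 0.0, -0.524, 0.0]
[0, 0.0267, 0.0007, -0.0465, 0.0, -1.048, -0.0]
```

Request:
carry_out:
  plan:
    - [0,0,0,-0.004,0,-0.07,0]
    - [0,0,0,-0.0076,0,-0.14,0]
    - [0,0.001,0,-0.011,0,-0.21,0]
    - [0,0.002,0,-0.015,0,-0.28,0]
    - [0,0.003,0,-0.018,0,-0.35,0]
    - [0,0.004,0,-0.022,0,-0.42,0]
    - [0,0.006,0,-0.025,0,-0.49,0]
    - [0,0.0077,0,-0.028,0,-0.56,0]
    - [0,0.01,0,-0.031,0,-0.63,0]
    - [0,0.012,0,-0.034,0,-0.7,0]
    - [0,0.0145,0,-0.037,0,-0.77,0]
    - [0,0.017,0,-0.0395,0,-0.84,0]
    - [0,0.02,0,-0.042,0,-0.91,0]
    - [0,0.023,0,-0.044,0,-0.98,0]
    - [0,0.026,0,-0.046,0,-1.047,0]
    - [0,0.026,0,-0.046,0,-1.047,0]
    - [0,0.026,0,-0.046,0,-1.047,0]
    - [0,0.026,0,-0.046,0,-1.047,0]

```text
t: 8.85
eef_pos: [0.5895, -0.2788, 0.0555]
tool_rot: [0.536, -0.536, -0.461, 0.461]
wrist_force: [0.8, -0.5, -0.7]
finger_gap: 0.0006
```

```bash
python3 - <<'E'
from h import *
p,R=pose(); print(p,target(270,.053,.055)[0],env.state()["wrist_force"],env.state()["qpos"].round(2))
s=env.snapshot("wrist"); overlay(s,wproj(s,p,R),HUB,YAW,"ov6",(190,60,450,260),k=3)
t=env.snapshot("scene")
g=lambda X:(lambda c:np.c_[t["fx"]*c[:,0]/c[:,2]+t["cx"],t["fy"]*c[:,1]/c[:,2]+t["cy"]])(np.atleast_2d(X)@t["R"].T+t["t"])
overlay(t,g,HUB,YAW,"ov7",(150,110,250,210),k=6)
rel([target(270,.053,.055),target(270,.06,.055)])
E
```

```text
[ 0.58948941 -0.27881416  0.05546828] [ 0.5906661  -0.27891784  0.055     ] [ 0.82282702 -0.47207716 -0.65099002] [ 0.77  0.91 -0.67  1.62  0.7   0.86  1.24]
[0, 0.0001, 0.0006, -0.0011, -0.0, -0.001, -0.0]
[0, -0.0069, 0.0006, -0.0011, -0.0, -0.001, -0.0]
```

View pics/ov6.png

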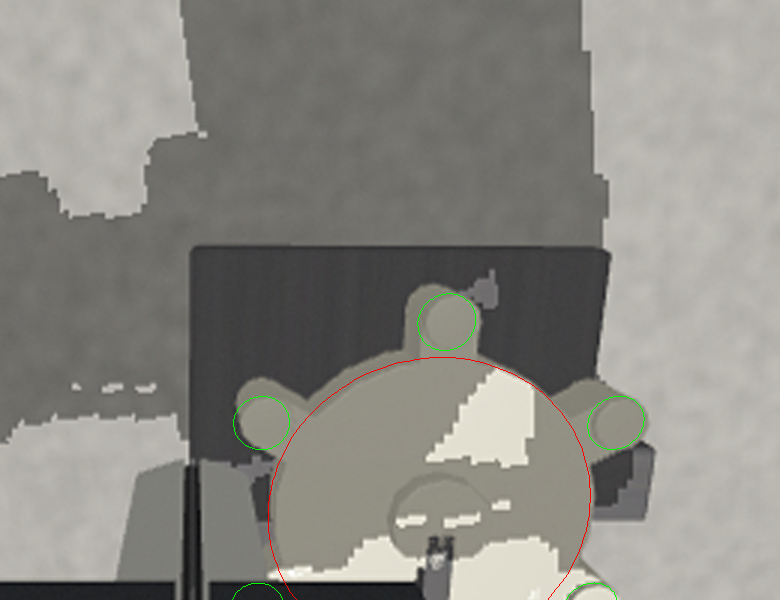

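View pics/ov7.png

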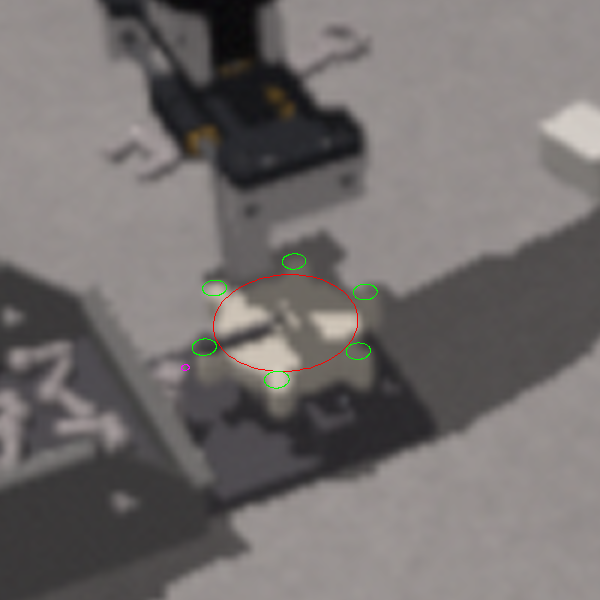

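The ridge points at the pointer. I'll lift straight out, then back away.

Request:
carry_out:
  plan:
    - [0,0,-0.01,0,0,0,0]
    - [0,0,-0.025,0,0,0,0]
    - [0,0,-0.05,0,0,0,0]
    - [0,0,-0.09,0,0,0,0]
    - [0,0,-0.14,0,0,0,0]
    - [0,-0.05,-0.16,0,0,0,0]
    - [0,-0.1,-0.16,0.03,0,0,0]
    - [0,-0.15,-0.16,0.06,0,0,0]
    - [0,-0.2,-0.16,0.1,0,0,0]
    - [0,-0.2,-0.16,0.1,0,0,0]
    - [0,-0.2,-0.16,0.1,0,0,0]
    - [0,-0.2,-0.16,0.1,0,0,0]
    - [0,-0.2,-0.16,0.1,0,0,0]
    - [0,-0.2,-0.16,0.1,0,0,0]

```text
t: 10.35
eef_pos: [0.4629, -0.4601, 0.2162]
tool_rot: [-0.535, 0.535, 0.463, -0.462]
wrist_force: [1.0, -0.2, 0.2]
finger_gap: 0.0007
```

```bash
python3 - <<'E'
from h import *
print(pose()[0],env.state()["wrist_force"])
t=snap("top","top9"); tips(["hub_wide","ridge_wide","pointer_wide","hub_narrow","block","jar","wrench"],"top")
g=lambda X:(lambda c:np.c_[t["fx"]*c[:,0]/c[:,2]+t["cx"],t["fy"]*c[:,1]/c[:,2]+t["cy"]])(np.atleast_2d(X)@t["R"].T+t["t"])
overlay(t,g,HUB,YAW,"ov8",(290,130,370,210),k=7)
E
```

```text
[ 0.46289235 -0.46014012  0.21620337] [ 1.02791938 -0.17664194  0.22278859]
top hub_wide 0.9 [ 0.5996 -0.2268  0.0597]
top ridge_wide 0.9 [ 0.6399 -0.2366  0.0704]
top ridge_wide 0.56 [ 0.482  -0.4565  0.0025]
top pointer_wide 0.93 [ 0.6518 -0.2349  0.0488]
top hub_narrow 0.81 [0.5867 0.2378 0.056 ]
top block 0.5 [ 0.365  -0.2855 -0.0007]
top block 0.42 [ 0.5993 -0.2254  0.0615]
top jar 0.55 [0.4748 0.0052 0.0018]
top wrench 0.87 [ 0.478  -0.4545  0.0015]
top wrench 0.28 [ 0.6005 -0.2279  0.0012]
```

View pics/top9.png

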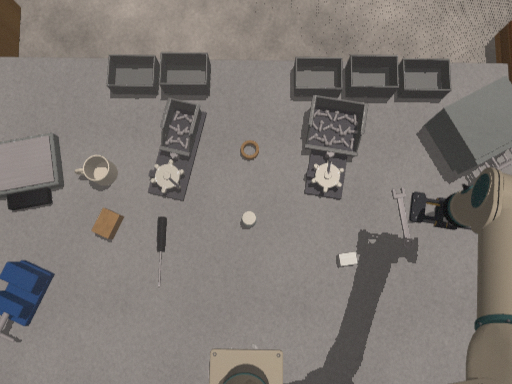

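View pics/ov8.png

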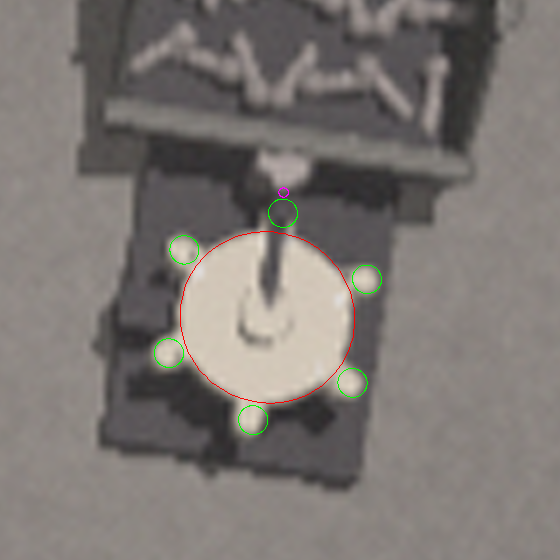

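```bash
python3 -c "
from plant import env
print(env.state()['wrist_force']);print(env.finish_job())"
```

```text
[0.965665   0.17460734 0.14659834]
the job is handed in; nothing more can be done
None
```

The wider bin's wheel was 2 clicks short. I advanced it two clicks anticlockwise with the closed fingertips in a lobe gap, paused after each click, then lifted clear and handed the job in.

- **Wheel position:** The last top view shows the ridged lobe at the pointer and all six lobes on their detent positions. The trained network agrees to about 1–2°, with hub (0.600, -0.227), ridge (0.640, -0.237) and pointer (0.652, -0.235).
- **Forces and time:** The wrist force read about 1 N or less after each move; I did not watch it during the pushes. The job took about 10.5 s of the 72 s allowed.
- **Everything else:** The other wheel and the loose things look unmoved in the top view. The network puts the block and wrench within about 5 mm of where they started. It puts the jar about 5 mm from its first reading, although in the picture the jar looks unmoved.

No check failed. The network gave a few low-score false detections, such as placing the ridge at the wrench, which I discarded against the pictures.

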